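Nudge a bead-drilling plate onto its jig pins

ROBOT

A 6-joint arm with a two-finger parallel gripper is mounted at the origin on the work surface. World frame = base frame: x ahead of the robot, y to its left, z up, the work surface at z = 0. Lengths are in m, angles in rad, forces in N, time in s.
With the tool pointing down it reaches from about 0.35 to 0.85 m from the base axis. Payload 8.1 kg.
Tool frame: the origin (TCP) lies midway between the tips of the shut fingers; the grasp point (between the pads) lies robot.grip_depth behind it (robot.grip_depth is the distance from the TCP to the grasp point, in m); z points along the fingers, y is the line along which they close (so a half turn about z gives the same grasp; the last joint's range is limited). The gripper opens to 93 mm and grips with 3 to 60 N. Pads are 15 mm wide; open, the fingers measure 128 mm over their backs; the gripper's body (75 mm by 188 mm) begins 65 mm behind the grasp point.
Start: joints at [-1.225, 0.13, 1.488, -0, 1.523, -0.085], TCP at [0.251, -0.545, 0.219] pointing down, gripper open.
Joint ranges: [-2.96, 2.96], [-0.89, 2.26], [0.02, 2.5], [-1.34, 4.48], [0, 2.73], [-2.66, 2.66]. Speed limits (rad/s): [2.39, 2.39, 2.79, 3.14, 3.14, 3.14].

INTERFACE

Orientations are given as a rotation vector (axis times angle).
In Python, from plant import robot gives the robot as it stands.
- The arm moves only by the tool carry_out, never from a script. Its argument "rows" is a list of rows, each a list of 6 numbers: the shift along the tool's x, y, z in m, then the turn, a rotation vector about the tool's x, y, z in degrees. A call has 1 to 12 rows; each row is the pose to reach, as a shift and turn from the pose commanded when the call began, along the tool's axes at that moment; what a row does not reach only later rows make up. A row lasts 1/8 s, in which the tool goes at most 62.5 mm and 10.7 degrees, less where a joint would pass 70% of its speed; a pose out of reach is approached as far as the arm can. A call with a gripper value outside its range is refused whole. "jaw" is the closure in counts, from 0 (fully open) to 255 (shut), set as the call begins (left out, the last holds). The fingers move at their own pace and stop on an object; "force" is the grip in N (left out, the last holds). Time passes only in rows, so rows that repeat a pose let the fingers close. It gives the time, the measured TCP pose, the force, the opening and the grip force at its end, in the units of the state.
- robot.read_state(): the state, without advancing time (a new reading comes with each control period).
- robot.read_camera(name): name is "side" or "top"; returns the picture (384x512x3 uint8, red, green, blue); there is no depth.
- robot.camera_model(name): a dict with "fx", "fy", "cx", "cy" (pixels), "R" (3x3) and "t" (3): a world point X has camera coordinates R X + t. Camera axes: x right, y down, z forward; pixel columns grow to the right and rows downward; lengths in m; the calibration is good to about 2 mm. A picture is of the moment at which its call begins. camera_model takes no time and is no camera call.
- robot.close_job(): hands the job in; it is judged then, once.
Trained networks look in the newest picture that a camera, given by its name, has taken for a name from the list of things; names that differ only in an ending like _2 or _b are one class to them, and where a whole thing is asked for, a point or a joint stands for the part that bears it (a point fixed in the world has none). Each returns a list of dicts, best first, with "conf" (0 to 1); they miss things now and then, are a little off and sometimes report something else, mostly with a low value. They report only what shows in the picture. A call takes as long as a camera call. They do not tell look-alikes from the thing itself.
- robot.outline_of(camera, target): "pixels" (384x512 bool, what is visible of it) and "pixel" ([column, row] in pixels, amid what is visible of it).
The state is a dict: "t": time; "q": joint angles; "dq": joint speeds; "joint_torque": joint torques, N m; "tool_pos": TCP position; "orientation": TCP orientation; "force": force on the tool from outside, world axes, zero at the start; "wrist_torque": the same for the moment, N m; "opening": finger opening in m; "gripper_force": force on a finger pad.
Only numpy, scipy, OpenCV 4.12 (cv2) and the standard library are available. Lean on these libraries where they do the work, as an engineer would, in place of code of your own. Each camera call takes 0.05 s, during which the arm holds its last target. There are 200 camera calls.

TASK

The aluminium drilling plate is lying crooked on top of the two pins of the wooden jig board. Nudge it across the board with the fingertips, using the fence as a guide if that helps, until both its holes drop over the two pins and it lies flat on the board. Only push it, never lift or carry it; leave all the other things where they stand, and finish with the hand clear.

Things in the scene. Friction and masses are not known exactly. Their poses are not given: they have to be found in the camera images.
- board: Plywood jig board, fixed to the table, 180 x 340 x 15 mm (its x, y, z), with a wooden fence along its far side and two steel pins. Origin: centre of its underside, on the table; x points away from the robot towards the fence, y to the left along the fence, z up.
- fence (a point): Middle of the top edge of the fence's near face, 60.5 mm beyond the board's centre and 40 mm above the table. The fence is 260 mm long, 20 mm thick, parallel to the board's y, and fixed. A plate lying against it has its holes in line with the pins (0.5 mm past them).
- seat (a point): Point on the board's top where the plate's origin must come to lie: on the board's left-right middle, 10 mm beyond the board's centre. Seated, the plate is turned as the board is.
- pin_left (a point): Centre of the top of the left (+y) pin: x = 28, y = 40 mm in the board's frame, 22 mm above the table. Fixed steel pin 12 mm thick, chamfered to 10.4 mm at its top, rising 7 mm above the board; hidden under the plate until the plate is seated.
- pin_right (a point): Centre of the top of the right (-y) pin, the same, at x = 28, y = -40 mm in the board's frame.
- plate: Loose aluminium plate 100 x 170 x 8 mm (its x, y, z), about 0.3 kg, origin at the centre of its underside. Slides under 1 to 4 N. At the start its near long edge lies on the board and its far half on the pins' tops, sloping up away from the robot by about 5 degrees; it is 10 to 20 mm too near the robot, up to 35 mm too far left or right, turned up to 4 degrees.
- hole_left (a point): Centre, at the underside, of the plate's left (+y) round through hole, 15 mm wide, at x = 18, y = 40 mm in the plate's frame. Once both holes are over the pins the plate's far side falls 7 mm, it lies flat, and the pins stop it sliding.
- hole_right (a point): Centre, at the underside, of the plate's right (-y) hole, the same, at x = 18, y = -40 mm in the plate's frame. Two rows of small dark dimples near the plate's near edge are not holes.
- cup: Bystander, not to be disturbed: small brass cup, 26 mm wide, 22 mm tall, standing on the board's front right corner. Origin: centre of its underside.
- collar: Bystander, not to be disturbed: steel collar (thick ring), 24 mm wide, 14 mm tall, lying on the board's front left corner. Origin: centre of its underside.
- jar: Bystander, not to be disturbed: amber glass jar with steel cap, 54 mm wide, 68 mm tall, standing left of the board. Origin: centre of its underside.
- cardbox: Bystander, not to be disturbed: open white box 100 x 65 x 45 mm (along its x, y, z), standing right of the board. Origin: centre of its underside.
- pliers: Bystander, not to be disturbed: pliers with green handles, about 130 mm long, 14 mm tall, lying beyond the fence. Origin: about its middle, at the underside.
- spool: Bystander, not to be disturbed: empty wooden spool, 42 mm wide, 44 mm tall, standing beyond the fence. Origin: centre of its underside.
- screwdriver: Bystander, not to be disturbed: screwdriver 170 mm long, lying left of the board beyond the jar. Origin: about its middle, at the underside.
There are look-alikes about, which are no part of the job. Of the things like the plate, leave any that is orange or purple; of the rest the larger one is meant.

How it is judged:
At the end, for the whole second after the job is handed in: Each hole is within 3.5 mm of its pin seen from above and its underside within 1.5 mm of the board's top, the plate is level within 0.03 rad and at rest, and no bystander has moved 15 mm (horizontal distance between hole_left and pin_left below 0.0035 m and horizontal distance between hole_right and pin_right below 0.0035 m and z of each of hole_left, hole_right in the frame of board below 0.0165 m and angle between plate's own z axis and vertical below 0.03 rad and linear speed of plate below 0.01 m/s and distance of each of cup, collar, jar, cardbox, pliers, spool, screwdriver from where it was at the start of the episode below 0.015 m); the robot touches nothing.
It fails at once if the plate is lifted (its middle more than 12 mm off the board, or it is tipped by more than 0.25 rad) (z of plate in the frame of board above 0.027 m or angle between plate's own z axis and vertical above 0.25 rad).
It fails at once if another thing is moved by more than 15 mm (distance of any of cup, collar, jar, cardbox, pliers, spool, screwdriver from where it was at the start of the episode above 0.015 m).
It also fails if it takes over 64 s, if anything falls off the work surface, if the arm or the gripper's body presses on something with over 40 N, if the wrist force passes 120 N, or if a joint passes its speed limit or range.

## Working session

There is one attempt and no reset: what is moved stays moved. The work goes in short steps, Python scripts to look and compute and a tool call to move; the robot and the scene stay as the last step left them, time stands still between calls to the robot, and variables do not carry over. Pictures are saved under pics/ and viewed, at most 10 in all, crops included, and the job is handed in when it is done.

Besides the shell and the picture viewer there is one more tool, called as name([rows], argument=value, ...), one row to a line, values as JSON. carry_out: Moves the arm, as the interface text tells. Its arguments: {"type":"object","properties":{"rows":{"type":"array"},"jaw":{"type":"number"},"force":{"type":"number"}},"required":["rows"]}

```bash
mkdir -p pics; ls
python3 - <<'E'
from plant import robot
import cv2,numpy as np
for n in ("top","side"):
    im=robot.read_camera(n); cv2.imwrite(f"pics/{n}0.png",cv2.resize(im[:,:,::-1],(800,600),interpolation=cv2.INTER_CUBIC))
    m=robot.camera_model(n); print(n,m['fx'],m['cx'],m['cy'],(-np.array(m['R']).T@m['t']).round(3),np.round(m['R'],3).tolist())
    for t in ("plate","board","hole_left","cup","collar","jar","cardbox"):
        for d in robot.outline_of(n,t): print(n,t,round(d['conf'],2),np.round(d['pixel'],1),d['pixels'].sum())
s=robot.read_state();print(s)
E
```

```text
pics
top 407.31311007997965 253.09797471226963 196.05288298557 [0.458 0.035 1.153] [[-0.002, -1.0, -0.016], [-0.998, 0.003, -0.056], [0.056, 0.016, -0.998]]
top plate 0.86 [308.1 190.5] 2250
top plate 0.86 [192.7 278.8] 1268
top plate 0.81 [309.6 265.2] 1061
top board 0.66 [336.7 181.8] 5367
top hole_left 0.97 [190.5 277.2] 1170
top hole_left 0.67 [401.7 270.3] 2263
top hole_left 0.66 [307.1 263.1] 1052
top hole_left 0.56 [305.  189.3] 2216
top cup 0.41 [377.8 209.3] 67
top jar 0.64 [237.  189.5] 318
top cardbox 0.79 [408.1 192.9] 1008
top cardbox 0.53 [206.6 217.8] 268
top cardbox 0.27 [335.9 183.4] 5619
side 359.053451184433 253.31271506230215 192.45423554278963 [0.148 0.84  0.719] [[-0.895, -0.446, 0.014], [-0.272, 0.52, -0.809], [0.353, -0.728, -0.587]]
side plate 0.89 [327.2 206.7] 492
side plate 0.8 [273.7 187.4] 948
side plate 0.77 [349.8 170.8] 755
side plate 0.77 [308.1 281.4] 1195
side board 0.74 [286.2 194.4] 2112
side hole_left 0.81 [333.1 203.9] 499
side hole_left 0.79 [308.4 278.6] 1194
side hole_left 0.78 [355.3 171. ] 743
side hole_left 0.63 [272.  187.5] 909
side hol
[... 174 characters left out ...]
0.94 [302.7 150.1] 478
{'t': 0.8, 'q': array([-1.22542037e+00,  1.30391984e-01,  1.48817709e+00, -5.71296134e-06,
        1.52301853e+00, -8.54184422e-02]), 'dq': array([ 0.00144931,  0.00181002,  0.00041882,  0.00151999, -0.00055258,
        0.00038315]), 'joint_torque': array([ 3.78992363e-04, -5.59694231e+01, -4.92033255e+01,  7.67545402e-02,
        2.24736374e-02, -1.16961425e-05]), 'tool_pos': array([ 0.25056685, -0.54518488,  0.21865261]), 'orientation': array([ 3.06898969e+00,  6.71468953e-01, -7.85902277e-06]), 'force': array([-0.14918477, -1.26227744,  0.56937047]), 'wrist_torque': array([-0.01432679,  0.04714089, -0.00854855]), 'gripper_force': 0.0, 'opening': 0.09300375398509514}
```

View pics/top0.png

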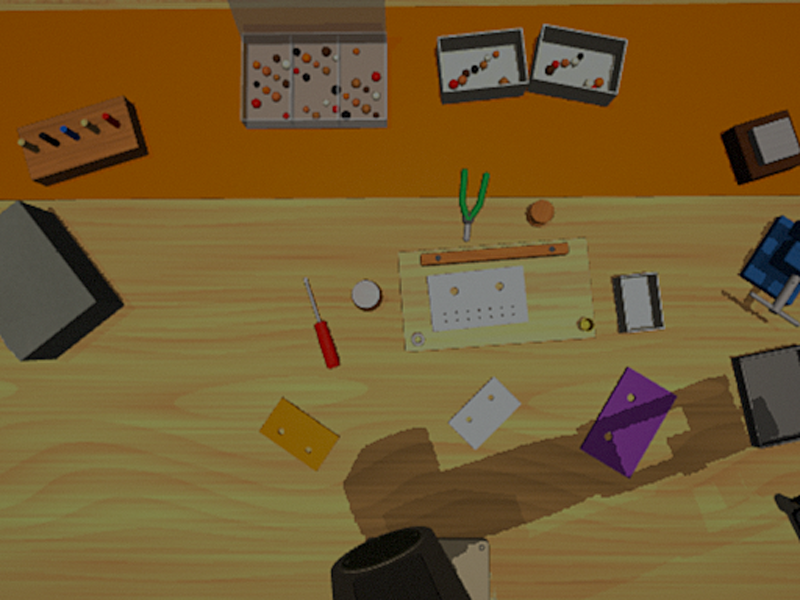

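View pics/side0.png

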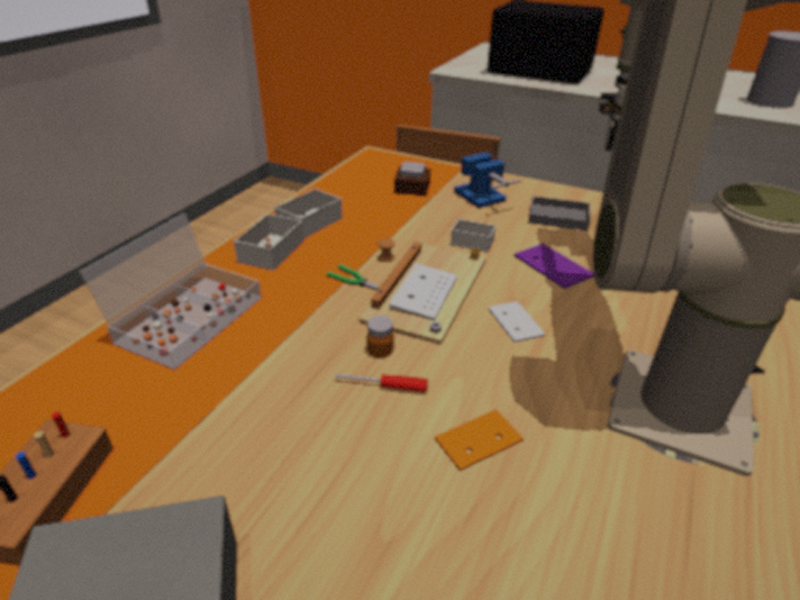

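```bash
cat > h.py <<'E'
from plant import robot
import cv2,numpy as np
from scipy.optimize import minimize
from scipy.spatial.transform import Rotation as Ro
def rz(a): return np.array([[np.cos(a),-np.sin(a)],[np.sin(a),np.cos(a)]])
def proj(n,P):
    m=robot.camera_model(n); c=np.asarray(P)@np.array(m['R']).T+m['t']
    return np.c_[m['fx']*c[:,0]/c[:,2]+m['cx'],m['fy']*c[:,1]/c[:,2]+m['cy']]
def unproj(n,uv,z):
    m=robot.camera_model(n);R=np.array(m['R']);o=-R.T@m['t']
    d=R.T@np.array([(uv[0]-m['cx'])/m['fx'],(uv[1]-m['cy'])/m['fy'],1]);return o+d*(z-o[2])/d[2]
def box(x0,x1,y0,y1,z0,z1): return np.array([[x,y,z] for x in(x0,x1) for y in(y0,y1) for z in(z0,z1)])
def place(P,p,z=0,tilt=0):  # p=x,y,yaw
    P=np.asarray(P,float)
    if tilt:  # about the near bottom edge, far side up
        c,s=np.cos(tilt),np.sin(tilt);X=P[:,0]+.05
        P=np.c_[X*c-P[:,2]*s-.05,P[:,1],X*s+P[:,2]*c]
    return np.c_[P[:,:2]@rz(p[2]).T+p[:2],P[:,2]+z]
S=16
def fit(n,mask,boxes,p0,z=0,tilt=0,k=6):
    """silhouette fit, soft area difference on a k-times finer picture"""
    M=cv2.GaussianBlur(cv2.resize(mask.astype(np.float32),None,fx=k,fy=k,interpolation=cv2.INTER_LINEAR),(0,0),3)
    def cost(p):
        I=np.zeros(M.shape,np.uint8)
        for b in boxes:
            h=cv2.convexHull(proj(n,place(b,p,z,tilt)).astype(np.float32))
            cv2.fillPoly(I,[np.round(((h+.5)*k-.5)*S).astype(np.int32)],1,shift=4)
        return np.abs(cv2.GaussianBlur(I.astype(np.float32),(0,0),3)-M).sum()/k/k
    sx=np.array(p0)+np.array([[0,0,0],[.01,0,0],[0,.01,0],[0,0,.04]])
    r=minimize(cost,p0,method='Nelder-Mead',options=dict(initial_simplex=sx,xatol=1e-4,fatol=.05,maxiter=150))
    return r.x,r.fun
BOARD=[box(-.09,.09,-.17,.17,0,.015),box(.0605,.0805,-.13,.13,0,.04)]
PLATE=[box(-.05,.05,-.085,.085,0,.008)]
def near(n,t,uv): 
    c=[d for d in robot.outline_of(n,t) if np.hypot(*(np.array(d['pixel'])-uv))<30]
    return c[0]['pixels'] if c else None
E
cat > m1.py <<'E'
from h import *
im={}
for n,ub,up in (("top",(320,190),(307,190)),("side",(280,190),(273,187))):
    im[n]=robot.read_camera(n)
    b=near(n,"board",ub);p=near(n,"plate",up)
    if b is None or p is None: print(n,"miss");continue
    pb,fb=fit(n,b|p,BOARD,[.47,-.07,.05]); 
    pp,fp=fit(n,p,PLATE,[.47,-.04,.05],.015,.08)
    rel=rz(-pb[2])@(pp[:2]-pb[:2])
    print(n,"board",pb.round(4),round(fb),b.sum(),"plate",pp.round(4),round(fp),p.sum(),"rel",rel.round(4),(pp[2]-pb[2]).round(4))
    print("overlap",(b&p).sum())
    # overlay
    k=4;o=cv2.resize(im[n][:,:,::-1],None,fx=k,fy=k,interpolation=cv2.INTER_CUBIC)
    for B,q,z,t,c in [(BOARD[0],pb,0,0,(0,0,255)),(BOARD[1],pb,0,0,(0,255,255)),(PLATE[0],pp,.015,.08,(255,0,0))]:
        h=cv2.convexHull(proj(n,place(B,q,z,t)).astype(np.float32));cv2.polylines(o,[np.int32((h+.5)*k)],True,c,1)
    hp=proj(n,place([[.018,.04,.008],[.018,-.04,.008]],pp,.015,.08))
    for u in hp: cv2.circle(o,tuple(np.int32((u+.5)*k)),3,(0,255,0),-1)
    c=np.int32((proj(n,[[*pb[:2],.015]])[0])*k);o=o[max(0,c[1]-250):c[1]+250,max(0,c[0]-350):c[0]+350];cv2.imwrite(f"pics/fit_{n}.png",o)
E
python3 m1.py
```

```text
top board [ 0.5424 -0.1278  0.0778] 299 5402 plate [ 0.5349 -0.0931  0.1052] 70 2200 rel [-0.0048  0.0353] 0.0274
overlap 9
side board [ 0.5392 -0.1231  0.0814] 333 2001 plate [ 0.531  -0.0873  0.0948] 40 929 rel [-0.0053  0.0364] 0.0134
overlap 12
```

View pics/fit_top.png

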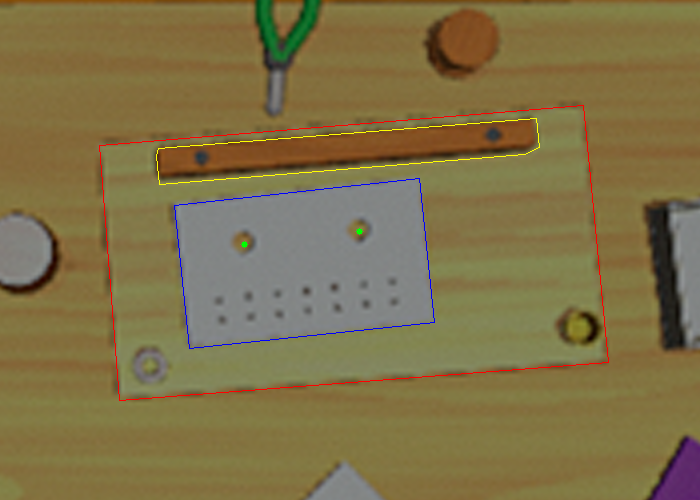

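View pics/fit_side.png

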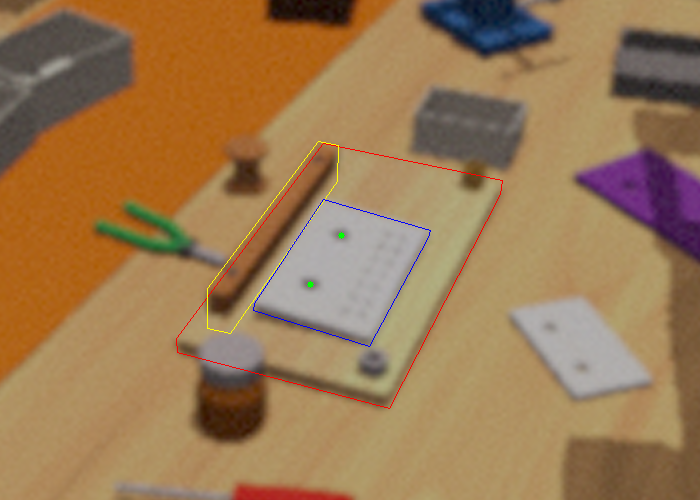

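The overlays show the plate outline and holes matching (holes at crop (243,241), (359,230)). The board fit is a few mm off at the fence, so I'll refit it on the fence by colour.

```bash
cat > m2.py <<'E'
from h import *
def fence(n,p0):
    im=robot.read_camera(n)
    u=proj(n,place([[.0705,y,.04] for y in(-.11,-.05,0,.05,.11)],p0))
    hull=cv2.convexHull(proj(n,place(box(.04,.1,-.15,.15,0,.045),p0)).astype(np.float32))
    roi=np.zeros(im.shape[:2],np.uint8);cv2.fillPoly(roi,[np.int32(hull)],1)
    hsv=cv2.cvtColor(im,cv2.COLOR_RGB2LAB).astype(float)
    px=np.float32(hsv[roi>0]);_,lab,c=cv2.kmeans(px[:,1:].copy(),2,None,(3,50,.1),5,cv2.KMEANS_PP_CENTERS)
    f=np.argmax(c[:,0]);m=np.zeros(roi.shape,np.uint8);m[roi>0]=(lab[:,0]==f)
    m=cv2.morphologyEx(m,cv2.MORPH_CLOSE,np.ones((3,3)))
    N,L,st,_=cv2.connectedComponentsWithStats(m);m=L==1+np.argmax(st[1:,4])
    print(n,"fence px",m.sum(),c.round(0).tolist())
    return fit(n,m,[box(.0605,.0805,-.13,.13,.015,.04)],p0)
for n,p0 in(("top",[.5424,-.1278,.078]),("side",[.545,-.125,.08])):
    p,f=fence(n,p0);print(n,p.round(4),round(f))
m=robot.camera_model("top")
for t,n,z in(("cup","top",.03),("collar","side",.02),("jar","top",.06)):
    for d in robot.outline_of(n,t)[:2]: print(t,d['conf'],unproj(n,d['pixel'],z).round(3))
s=robot.read_state();R=Ro.from_rotvec(s['orientation']).as_matrix();print(R.round(4).tolist(),robot.grip_depth)
E
python3 m2.py
```

```text
top fence px 648 [[145.0, 162.0], [126.0, 153.0]]
top [ 0.5437 -0.1262  0.0739] 147
side fence px 1163 [[136.0, 155.0], [130.0, 134.0]]
side [ 0.542  -0.0833 -0.0318] 679
collar 0.6 [0.452 0.022 0.02 ]
jar 0.69 [ 0.551 -0.181  0.06 ]
jar 0.56 [0.531 0.092 0.06 ]
[[0.9086, 0.4176, 0.0], [0.4176, -0.9086, 0.0], [0.0, -0.0, -1.0]] 0.0188
```

carry_out([
  [0.375, -0.319, 0.1, 0, 0, 20.5],
  [0.375, -0.319, 0.1, 0, 0, 20.5],
  [0.375, -0.319, 0.1, 0, 0, 20.5],
  [0.375, -0.319, 0.1, 0, 0, 20.5],
  [0.375, -0.319, 0.1, 0, 0, 20.5],
  [0.375, -0.319, 0.1, 0, 0, 20.5],
  [0.375, -0.319, 0.1, 0, 0, 20.5],
  [0.375, -0.319, 0.1, 0, 0, 20.5],
  [0.375, -0.319, 0.1, 0, 0, 20.5],
  [0.375, -0.319, 0.1, 0, 0, 20.5],
  [0.375, -0.319, 0.1, 0, 0, 20.5],
  [0.375, -0.319, 0.1, 0, 0, 20.5],
], jaw=0)

```text
t: 2.85
tool_pos: [0.458, -0.1001, 0.119]
orientation: [3.139, 0.111, 0.001]
force: [0.1, 0.9, 1.2]
opening: 0.0927
gripper_force: 0.0
```

carry_out([
  [0, 0, 0.05, 0, 0, 0],
  [0, 0, 0.08, 0, 0, 0],
  [0, 0, 0.09, 0, 0, 0],
  [0, 0, 0.095, 0, 0, 0],
  [0, 0, 0.099, 0, 0, 0],
  [0, 0, 0.099, 0, 0, 0],
])

```text
t: 3.6
tool_pos: [0.4587, -0.099, 0.0204]
orientation: [3.139, 0.114, 0.002]
force: [0.5, -0.5, 0.4]
opening: 0.0931
gripper_force: 0.0
```

```bash
cat > shot.py <<'E'
from h import *;import sys
n,f=sys.argv[1:3]
im=robot.read_camera(n)
c=np.int32(proj(n,[[.545,-.115,.02]])[0])
cv2.imwrite(f"pics/{f}.png",cv2.resize(im[c[1]-60:c[1]+60,c[0]-80:c[0]+80,::-1],(800,600),interpolation=cv2.INTER_CUBIC))
s=robot.read_state();print(s['t'],s['tool_pos'].round(4),s['force'].round(2))
E
python3 shot.py side s1
```

```text
3.65 [ 0.4588 -0.0989  0.0205] [-0.65 -0.28 -0.4 ]
```

View pics/s1.png

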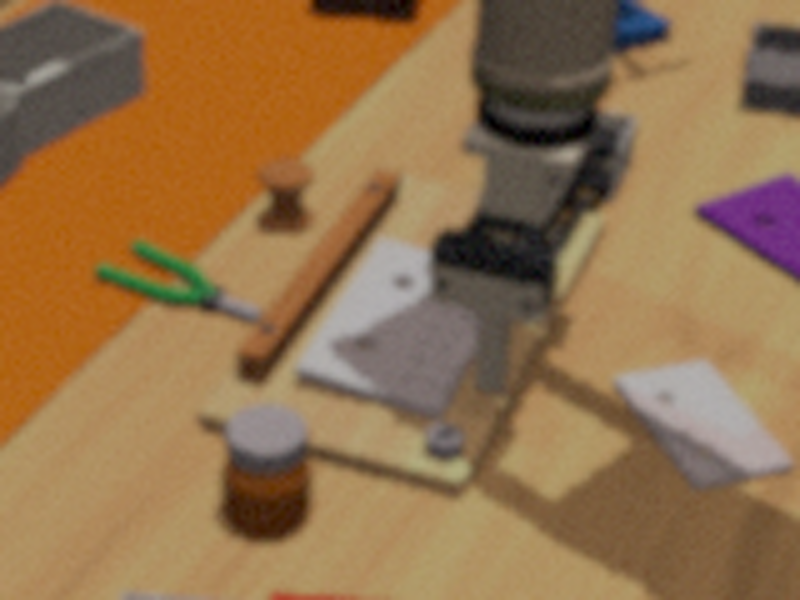

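The left fingertip sits at (490,395), just short of the plate's near edge, at plate height and clear of the collar (443,440). I'll push towards the fence.

carry_out([
  [0.004, 0, 0.002, 0, 0, 0],
  [0.008, 0, 0.002, 0, 0, 0],
  [0.012, 0, 0.002, 0, 0, 0],
  [0.015, 0, 0.002, 0, 0, 0],
  [0.018, 0, 0.002, 0, 0, 0],
  [0.02, 0, 0.002, 0, 0, 0],
  [0.022, 0, 0.002, 0, 0, 0],
  [0.024, 0, 0.002, 0, 0, 0],
  [0.026, 0, 0.002, 0, 0, 0],
  [0.028, 0, 0.002, 0, 0, 0],
  [0.03, 0, 0.002, 0, 0, 0],
  [0.03, 0, 0.002, 0, 0, 0],
])

```text
t: 5.15
tool_pos: [0.4883, -0.0965, 0.0177]
orientation: [3.139, 0.115, 0.001]
force: [-1.1, 1.0, -1.0]
opening: 0.0929
gripper_force: 0.4
```

```bash
python3 shot.py side s2
```

```text
5.2 [ 0.4883 -0.0965  0.0177] [-0.14  0.19  0.74]
```

View pics/s2.png

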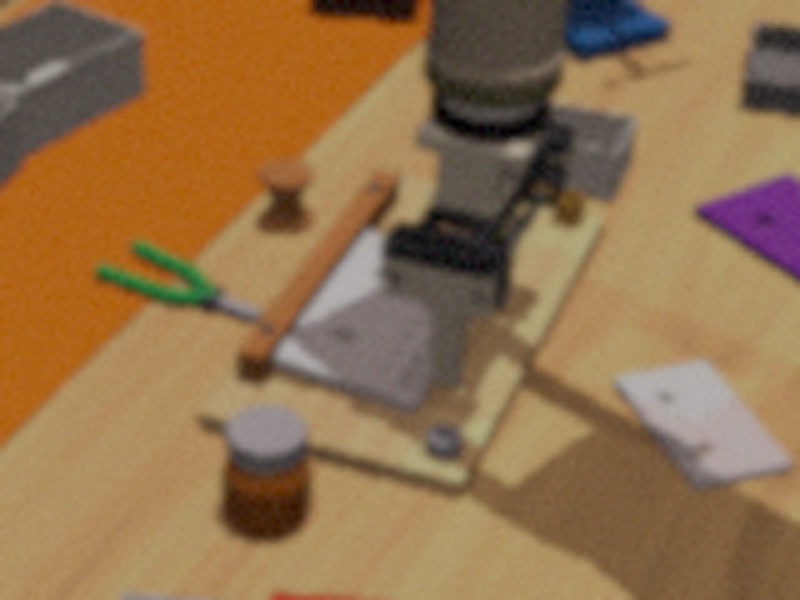

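The plate's far-left corner (275,365) is nearly at the fence. I'll continue in 1 mm steps.

carry_out([
  [0.001, 0, 0, 0, 0, 0],
  [0.002, 0, 0, 0, 0, 0],
  [0.003, 0, 0, 0, 0, 0],
  [0.004, 0, 0, 0, 0, 0],
  [0.004, 0, 0, 0, 0, 0],
])

```text
t: 5.82
tool_pos: [0.4898, -0.0964, 0.0174]
orientation: [-3.139, -0.115, 0.008]
force: [-13.9, -1.3, 9.8]
opening: 0.0932
gripper_force: 7.0
```

carry_out([
  [-0.01, 0, -0.001, 0, 0, 0],
  [-0.015, 0, -0.02, 0, 0, 0],
  [-0.015, 0, -0.08, 0, 0, 0],
  [-0.015, 0, -0.09, 0, 0, 0],
], jaw=255)

```text
t: 6.32
tool_pos: [0.4805, -0.0983, 0.1127]
orientation: [3.137, 0.115, 0.014]
force: [0.2, -0.2, -0.1]
opening: 0.0578
gripper_force: 0.0
```

```bash
cat > m3.py <<'E'
from h import *
print(robot.read_state()['q'].round(3),robot.read_state()['tool_pos'].round(4))
import sys
tilt=float(sys.argv[1]) if len(sys.argv)>1 else .08
for n,up in (("top",(307,190)),("side",(273,187))):
    robot.read_camera(n);p=near(n,"plate",up)
    if p is None: print("miss");continue
    pp,fp=fit(n,p,PLATE,[.545,-.093,.08],.015,tilt);print(n,pp.round(4),round(fp),p.sum(),"rel",(rz(-.073)@(pp[:2]-[.545,-.126])).round(4))
E
python3 m3.py
```

```text
[-0.307 -0.101  1.919  0.     1.314  1.191] [ 0.4805 -0.0983  0.1127]
miss
side [ 0.5492 -0.0885  0.0682] 53 989 rel [0.0069 0.0371]
```

carry_out([
  [0.02, -0.03, 0, 0, 0, -10],
  [0.04, -0.06, 0, 0, 0, -20],
  [0.06, -0.09, 0, 0, 0, -30],
  [0.074, -0.115, 0, 0, 0, -40],
  [0.074, -0.115, 0, 0, 0, -50],
  [0.074, -0.115, 0, 0, 0, -60],
  [0.074, -0.115, 0, 0, 0, -70],
  [0.074, -0.115, 0, 0, 0, -80],
  [0.074, -0.115, 0, 0, 0, -90],
  [0.074, -0.115, 0, 0, 0, -90],
])

```text
t: 7.78
tool_pos: [0.5411, 0.0229, 0.1054]
orientation: [-2.138, -2.298, 0.003]
force: [0.2, 0.8, -0.1]
opening: 0.0005
gripper_force: 0.0
```

```bash
python3 shot.py top t3; python3 m3.py
python3 - <<'E'
from h import *
for d in robot.outline_of("side","jar")[:2]: print(d['conf'],unproj("side",d['pixel'],.04))
E
```

```text
7.825 [0.5414 0.0228 0.1059] [ 0.15 -0.32  0.4 ]
[-0.053  0.06   1.774  0.     1.311 -0.122] [0.5414 0.0228 0.1059]
top [ 0.5503 -0.096   0.097 ] 1181 1068 rel [0.0075 0.0295]
side [ 0.5467 -0.0883  0.0587] 65 913 rel [0.0044 0.0375]
0.77 [0.53350434 0.10876195 0.04      ]
0.49 [ 0.66316429 -0.14744192  0.04      ]
```

View pics/t3.png

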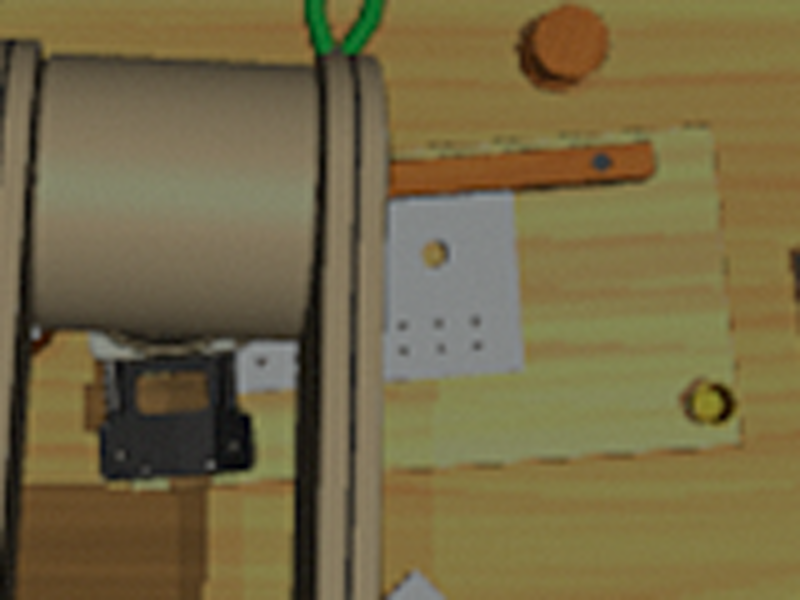

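The plate lies flush against the fence (far edge along (385–515,195)). The hand is at its left, ready to push right. I'll descend.

carry_out([
  [0, 0, 0.05, 0, 0, 0],
  [0, 0, 0.07, 0, 0, 0],
  [0, 0, 0.08, 0, 0, 0],
  [-0.003, 0, 0.086, 0, 0, 0],
  [-0.006, 0, 0.086, 0, 0, 0],
  [-0.01, 0, 0.086, 0, 0, 0],
  [-0.013, 0, 0.086, 0, 0, 0],
  [-0.016, 0, 0.086, 0, 0, 0],
  [-0.019, 0, 0.086, 0, 0, 0],
  [-0.022, 0, 0.086, 0, 0, 0],
  [-0.025, 0, 0.086, 0, 0, 0],
  [-0.025, 0, 0.086, 0, 0, 0],
])

```text
t: 9.57
tool_pos: [0.5444, -0.0024, 0.0217]
orientation: [2.139, 2.301, -0.0]
force: [-0.6, 0.7, 1.1]
opening: 0.0004
gripper_force: 0.2
```

carry_out([
  [-0.002, 0, 0.002, 0, 0, 0],
  [-0.004, 0, 0.002, 0, 0, 0],
  [-0.006, 0, 0.002, 0, 0, 0],
  [-0.008, 0, 0.002, 0, 0, 0],
  [-0.01, 0, 0.002, 0, 0, 0],
  [-0.012, 0, 0.002, 0, 0, 0],
  [-0.014, 0, 0.002, 0, 0, 0],
  [-0.016, 0, 0.002, 0, 0, 0],
  [-0.018, 0, 0.002, 0, 0, 0],
  [-0.019, 0, 0.002, 0, 0, 0],
  [-0.02, 0, 0.002, 0, 0, 0],
  [-0.02, 0, 0.002, 0, 0, 0],
])

```text
t: 11.08
tool_pos: [0.5457, -0.0223, 0.0196]
orientation: [2.139, 2.301, -0.0]
force: [-0.7, 1.3, 0.0]
opening: 0.0007
gripper_force: 0.4
```

```bash
python3 m3.py; python3 shot.py side s4
```

```text
[-0.135  0.177  1.819 -0.     1.146 -0.207] [ 0.5457 -0.0223  0.0196]
miss
side [ 0.5462 -0.1093  0.1032] 552 371 rel [0.0024 0.0166]
11.325 [ 0.5458 -0.0222  0.0197] [-0.87 -0.23 -0.47]
```

View pics/s4.png

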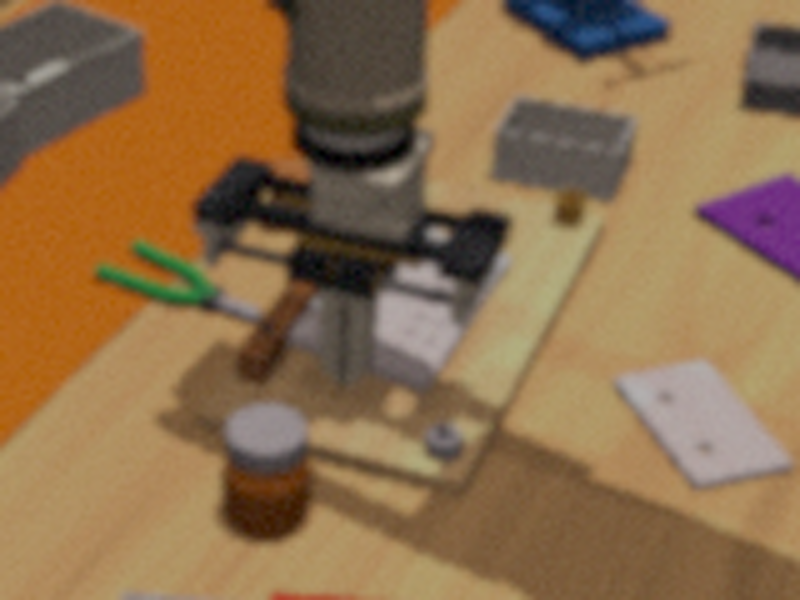

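The shut fingers (345,380) are against the plate's left edge, and the plate is still along the fence with about 10 mm to go. I'll use 1 mm steps.

carry_out([
  [-0.001, 0, 0, 0, 0, 0],
  [-0.002, 0, 0, 0, 0, 0],
  [-0.003, 0, 0, 0, 0, 0],
  [-0.004, 0, 0, 0, 0, 0],
  [-0.005, 0, 0, 0, 0, 0],
  [-0.006, 0, 0, 0, 0, 0],
  [-0.007, 0, 0, 0, 0, 0],
  [-0.007, 0, 0, 0, 0, 0],
])

```text
t: 12.32
tool_pos: [0.5462, -0.0292, 0.0196]
orientation: [2.139, 2.301, -0.0]
force: [0.1, 1.5, -1.2]
opening: 0.0002
gripper_force: 0.4
```

carry_out([
  [-0.001, 0, 0, 0, 0, 0],
  [-0.001, 0, 0, 0, 0, 0],
  [-0.002, 0, 0, 0, 0, 0],
  [-0.002, 0, 0, 0, 0, 0],
  [-0.003, 0, 0, 0, 0, 0],
  [-0.003, 0, 0, 0, 0, 0],
])

```text
t: 13.08
tool_pos: [0.5464, -0.0318, 0.0196]
orientation: [-2.139, -2.301, -0.0]
force: [-0.2, 3.4, 1.0]
opening: 0.0002
gripper_force: 1.9
```

```bash
python3 shot.py side s5
```

```text
13.125 [ 0.5464 -0.0319  0.0196] [-1.12  4.23  0.64]
```

View pics/s5.png

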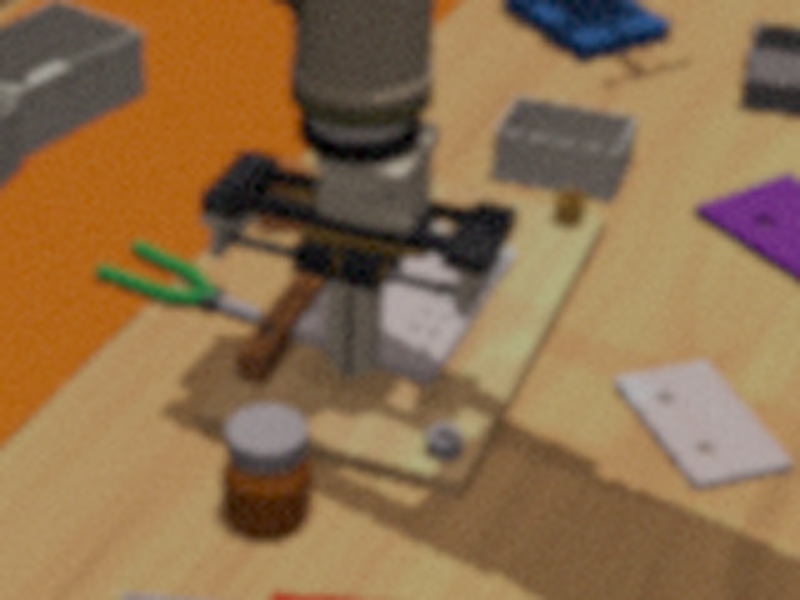

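The fingers still touch the left edge (350,375), and the force is rising, so the plate may have dropped. I'll test with 1 mm more.

carry_out([
  [-0.0005, 0, 0, 0, 0, 0],
  [-0.001, 0, 0, 0, 0, 0],
  [-0.001, 0, 0, 0, 0, 0],
  [-0.001, 0, 0, 0, 0, 0],
])

```text
t: 13.62
tool_pos: [0.5464, -0.0325, 0.0197]
orientation: [-2.138, -2.301, -0.001]
force: [-1.7, 6.1, 1.9]
opening: 0.0005
gripper_force: 2.9
```

carry_out([
  [0.01, 0, 0, 0, 0, 0],
  [0.02, 0, 0, 0, 0, 0],
  [0.02, 0, -0.06, 0, 0, 0],
  [0.02, 0, -0.12, 0, 0, 0],
  [0.02, -0.05, -0.15, 0, 0, 0],
  [0.05, -0.1, -0.15, 0, 0, 0],
  [0.1, -0.12, -0.15, 0, 0, 0],
  [0.15, -0.12, -0.15, 0, 0, 0],
  [0.2, -0.12, -0.15, 0, 0, 0],
  [0.24, -0.12, -0.15, 0, 0, 0],
  [0.24, -0.12, -0.15, 0, 0, 0],
  [0.24, -0.12, -0.15, 0, 0, 0],
])

```text
t: 15.12
tool_pos: [0.4092, 0.1972, 0.1696]
orientation: [2.137, 2.302, -0.001]
force: [-0.1, -0.1, 0.6]
opening: 0.0002
gripper_force: 0.0
```

```bash
python3 m3.py 0.0001; python3 m3.py 0.08
python3 - <<'E'
from h import *
a=[]
for n in("top","side"):
    im=robot.read_camera(n);c=np.int32(proj(n,[[.545,-.125,.02]])[0])
    a.append(cv2.resize(im[c[1]-45:c[1]+45,c[0]-60:c[0]+60,::-1],(400,300),interpolation=cv2.INTER_CUBIC))
cv2.imwrite("pics/f.png",cv2.resize(np.vstack(a),(400,600)) if 0 else np.hstack(a))
E
```

```text
[ 3.370e-01 -2.470e-01  1.941e+00 -1.000e-03  1.448e+00  2.630e-01] [0.4092 0.1972 0.1696]
top [ 0.5506 -0.1296  0.0506] 66 2234 rel [ 0.0053 -0.004 ]
miss
[ 0.335 -0.247  1.941 -0.     1.448  0.263] [0.4096 0.1966 0.1697]
top [ 0.5519 -0.1283  0.0515] 84 2264 rel [ 0.0068 -0.0028]
side [ 0.5726 -0.1237  0.117 ] 763 108 rel [0.0277 0.0003]
```

View pics/f.png

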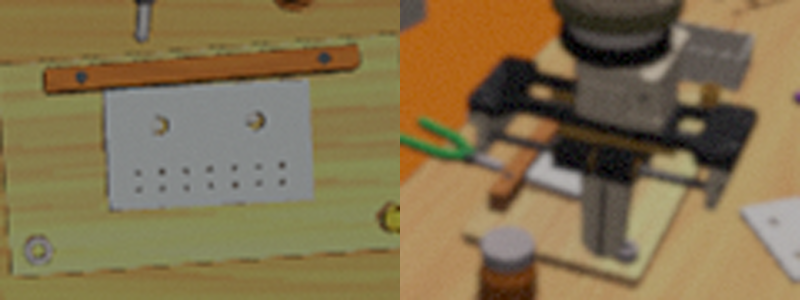

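The top view (left) shows the plate along the fence, with bright pin parts in both holes, at (160,125) and (256,121). Whether it lies flat isn't certain, so I'll feel for its height with the fingertips on the far half.

carry_out([
  [-0.06, 0.03, 0, 0, 0, 0],
  [-0.12, 0.06, 0, 0, 0, 0],
  [-0.18, 0.09, 0, 0, 0, 0],
  [-0.24, 0.12, 0, 0, 0, 0],
  [-0.3, 0.147, 0, 0, 0, 0],
  [-0.332, 0.147, 0, 0, 0, 0],
  [-0.332, 0.147, 0.05, 0, 0, 0],
  [-0.332, 0.147, 0.1, 0, 0, 0],
  [-0.332, 0.147, 0.125, 0, 0, 0],
  [-0.332, 0.147, 0.13, 0, 0, 0],
  [-0.332, 0.147, 0.133, 0, 0, 0],
  [-0.332, 0.147, 0.133, 0, 0, 0],
])

```text
t: 17.12
tool_pos: [0.5813, -0.1231, 0.0382]
orientation: [2.137, 2.3, 0.002]
force: [-0.2, -0.6, -0.0]
opening: 0.0005
gripper_force: 0.0
```

carry_out([
  [0, 0, 0.003, 0, 0, 0],
  [0, 0, 0.006, 0, 0, 0],
  [0, 0, 0.009, 0, 0, 0],
  [0, 0, 0.011, 0, 0, 0],
  [0, 0, 0.011, 0, 0, 0],
])

```text
t: 17.75
tool_pos: [0.5813, -0.1229, 0.0277]
orientation: [2.138, 2.3, 0.002]
force: [-4.5, 3.1, 15.9]
opening: 0.0005
gripper_force: 7.8
```

Contact came at z≈28 mm, so the far side hasn't fully dropped (flat would be 23). I'll probe the left and right ends.

carry_out([
  [0, 0, -0.012, 0, 0, 0],
  [0.03, 0, -0.012, 0, 0, 0],
  [0.06, 0, -0.012, 0, 0, 0],
  [0.06, 0, -0.006, 0, 0, 0],
  [0.06, 0, -0.004, 0, 0, 0],
  [0.06, 0, -0.002, 0, 0, 0],
  [0.06, 0, -0.001, 0, 0, 0],
  [0.06, 0, -0.001, 0, 0, 0],
])

```text
t: 18.75
tool_pos: [0.5758, -0.0635, 0.0266]
orientation: [-2.14, -2.3, 0.0]
force: [-0.2, -0.6, 0.4]
opening: 0.0004
gripper_force: 0.0
```

carry_out([
  [0, 0, -0.012, 0, 0, 0],
  [-0.06, 0, -0.012, 0, 0, 0],
  [-0.12, 0, -0.012, 0, 0, 0],
  [-0.12, 0, -0.006, 0, 0, 0],
  [-0.12, 0, -0.003, 0, 0, 0],
  [-0.12, 0, -0.001, 0, 0, 0],
  [-0.12, 0, 0, 0, 0, 0],
  [-0.12, 0, 0, 0, 0, 0],
])

```text
t: 19.75
tool_pos: [0.5842, -0.1814, 0.0262]
orientation: [-2.137, -2.302, 0.0]
force: [0.5, 0.5, 0.3]
opening: 0.0003
gripper_force: 0.0
```

carry_out([
  [0, 0, 0.001, 0, 0, 0],
  [0, 0, 0.002, 0, 0, 0],
  [0, 0, 0.003, 0, 0, 0],
  [0, 0, 0.004, 0, 0, 0],
  [0, 0, 0.004, 0, 0, 0],
])

```text
t: 20.38
tool_pos: [0.5845, -0.1827, 0.0233]
orientation: [-2.139, -2.301, 0.0]
force: [-3.8, 1.4, 7.3]
opening: 0.0005
gripper_force: 3.3
```

carry_out([
  [0, 0, -0.012, 0, 0, 0],
  [0.06, 0, -0.012, 0, 0, 0],
  [0.12, 0, -0.012, 0, 0, 0],
  [0.12, 0, -0.005, 0, 0, 0],
  [0.12, 0, -0.003, 0, 0, 0],
  [0.12, 0, -0.001, 0, 0, 0],
  [0.12, 0, 0, 0, 0, 0],
  [0.12, 0, 0, 0, 0, 0],
])

```text
t: 21.38
tool_pos: [0.576, -0.0644, 0.0233]
orientation: [2.141, 2.299, -0.0]
force: [-2.1, -0.8, 5.8]
opening: 0.0007
gripper_force: 2.6
```

carry_out([
  [0, 0, -0.012, 0, 0, 0],
  [-0.03, 0, -0.012, 0, 0, 0],
  [-0.06, 0, -0.012, 0, 0, 0],
  [-0.06, 0, -0.005, 0, 0, 0],
  [-0.06, 0, -0.003, 0, 0, 0],
  [-0.06, 0, -0.001, 0, 0, 0],
  [-0.06, 0, 0, 0, 0, 0],
  [-0.06, 0, 0, 0, 0, 0],
])

```text
t: 22.38
tool_pos: [0.58, -0.1221, 0.0233]
orientation: [-2.137, -2.302, 0.001]
force: [-3.0, 1.1, 7.0]
opening: 0.0002
gripper_force: 3.4
```

All three probes now meet the plate at z≈23 mm, so the press seated it flat. I'll clear the hand and verify numerically.

carry_out([
  [0, 0, -0.03, 0, 0, 0],
  [0, 0, -0.09, 0, 0, 0],
  [0, 0, -0.15, 0, 0, 0],
  [-0.05, -0.03, -0.15, 0, 0, 0],
  [-0.11, -0.06, -0.15, 0, 0, 0],
  [-0.17, -0.09, -0.15, 0, 0, 0],
  [-0.23, -0.12, -0.15, 0, 0, 0],
  [-0.29, -0.15, -0.15, 0, 0, 0],
  [-0.33, -0.18, -0.15, 0, 0, 0],
  [-0.33, -0.18, -0.15, 0, 0, 0],
  [-0.33, -0.18, -0.15, 0, 0, 0],
  [-0.33, -0.18, -0.15, 0, 0, 0],
])

```text
t: 23.88
tool_pos: [0.4259, -0.4635, 0.1726]
orientation: [-2.136, -2.303, -0.001]
force: [-0.5, 0.4, -0.6]
opening: 0.0006
gripper_force: 0.0
```

```bash
sed -i '/^if\|^E$/d' m2.py; python3 m3.py 0.0001; python3 m3.py 0.08; python3 m2.py 2>&1 | head -2
```

```text
[-0.909  0.233  1.457  0.     1.452 -0.984] [ 0.4259 -0.4635  0.1726]
top [ 0.551  -0.1276  0.0774] 85 2165 rel [ 0.0059 -0.002 ]
side [ 0.5693 -0.0211  0.1584] 2122 2374 rel [0.0318 0.1028]
[-0.91   0.234  1.456  0.     1.452 -0.985] [ 0.4256 -0.4641  0.1728]
top [ 0.5506 -0.127   0.0759] 83 2233 rel [ 0.0055 -0.0014]
side [ 0.5451 -0.1164  0.1186] 60 869 rel [0.0008 0.0096]
top fence px 2193 [[132.0, 158.0], [127.0, 129.0]]
top [ 0.5532 -0.1122 -0.0062] 1386
```

```bash
python3 -c "
from plant import robot
print(robot.close_job())"
```

```text
the job is handed in; nothing more can be done
None
```

I've handed the job in with the plate seated on both pins. Fingertip probes at the left, middle and right of its far half all met it at about 23 mm, which is flat on the board. The top camera shows it turned as the board is. The final push (about 16 N downward) pressed it home. The hand is clear, and I saw no sign of other things moving, but I didn't measure that, and no verdict came back.

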